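# Slide two specimen plates out over the ledge

### The job

Two thin plates, one copper and one grey, lie on the low wooden ledge. Push each of them with the fingertips along the ledge towards its end with the dark steel edging until the black line across the plate lies right over the very brink of that end, with the plate still straight, so that both front ends stick out ready for the crucible tongs. Only push: do not lift, tip or drop the plates, and leave everything else on the table where it is.

Things in the scene. Friction and masses are not known exactly. Their poses are not given: they have to be found in the camera images.
- ledge: fixed low pale wooden ledge, flat top 220 x 220 mm, 45 mm above the table. Origin: centre of its underside, at table height; x points level to the end with the dark steel edging (10 mm wide), 110 mm away; z up. The plates lie side by side, each about 53 mm off its middle line (sides vary), front ends 10 to 40 mm short of that end, up to 5 degrees askew.
- ledge_edge (a point): middle of the top of the ledge's steel-edged end, at the very brink; axes as the ledge's.
- copper_plate: thin copper-coloured plate, 120 x 90 x 6 mm, about 0.3 kg, too wide to grip across, flat on the ledge beside the other plate. Origin: centre of its underside; x runs along its 120 mm length to its front end (the one near the black line), 60 mm from the origin; the rear end (two small rivet heads) is 60 mm the other way; z up.
- copper_plate_line (a point): middle of the copper plate's black line (4 mm wide, straight across the plate, 30 mm from its front end), at the plate's underside; axes as the plate's.
- grey_plate: thin grey plate, 120 x 90 x 6 mm, about 0.3 kg, too wide to grip across, flat on the ledge beside the other plate. Origin: centre of its underside; x runs along its 120 mm length to its front end (the one near the black line), 60 mm from the origin; the rear end (two small rivet heads) is 60 mm the other way; z up.
- grey_plate_line (a point): middle of the grey plate's black line (4 mm wide, straight across the plate, 45 mm from its front end), at the plate's underside; axes as the plate's.
- evaporating_dish: white porcelain dish, 72 x 68 x 29 mm, bystander; origin centre of underside.
- erlenmeyer: conical glass flask, 63 mm across, 105 mm high, bystander; origin centre of underside.
- wash_bottle: white bottle with red cap and spout, 58 x 82 x 182 mm, bystander; origin centre of underside.
- dropper_1: brown dropper bottle with black top, 33 mm across, 94 mm high, bystander; origin centre of underside.
- dropper_2: brown dropper bottle with red top, 31 mm across, 90 mm high, bystander; origin centre of underside.
- dropper_3: brown dropper bottle with black top, 33 mm across, 98 mm high, bystander that stands 165 mm from the ledge's middle line (55 mm from its side), on the side away from the robot; origin centre of underside.
- matchbox: red matchbox, 35 x 52 x 15 mm, bystander; origin centre of underside.

How it is judged:
By the outcome, as a careful person would: the job done as asked, in the order asked, and still so for the second after the job is handed in, with the robot touching nothing.
It also fails if it takes over 48 s, if anything falls off the work surface, if the arm or the gripper's body presses on something with over 40 N, if the wrist force passes 120 N, or if a joint passes its speed limit or range.

### The arm

A 7-joint arm with a two-finger parallel gripper is mounted at the origin on a cart in front of the work surface, level with it; the furniture and walls round the work are solid. World frame = base frame: x ahead of the robot, y to its left, z up, the work surface at z = 0. Lengths are in m, angles in rad, forces in N, time in s.
With the tool pointing down it reaches from about 0.35 to 0.9 m from the base axis. Payload 8.1 kg.
Tool frame: the origin (TCP) lies at the very end of the fingers, on their centre line; the grasp point (between the pads) lies grip_point_offset behind it (grip_point_offset is the distance from the TCP to the grasp point, in m); z points along the fingers, y is the direction in which the jaws open and shut (so a half turn about z gives the same grasp; the last joint's range is limited). The gripper opens to 92 mm and grips with 3 to 60 N. Pads are 19 mm wide; open, the fingers measure 130 mm over their backs; the gripper's body (75 mm by 190 mm) begins 47 mm behind the grasp point.
Start: joints at [-1.258, 0.434, 0.025, 1.573, -0.012, 1.134, -0.075], TCP at [0.252, 0.572, 0.227] pointing down, gripper open.
Joint ranges: [-2.62, 2.62], [-0.44, 2.09], [-1.27, 1.32], [0.08, 2.57], [-1.32, 4.46], [0.12, 2], [-2.74, 2.74]. Speed limits (rad/s): [2.22, 2.22, 3.01, 3.01, 3.14, 3.14, 3.14].

### API

Orientations are given as a rotation vector (axis times angle).
In Python, from cell import * gives the robot as it stands.
- The arm moves only by the tool drive_tool, never from a script. Its argument "increments" is a list of rows, each an object of numbers: "grip": the gripper's target within -1 to 1 (shut at 1, half-way at 0, fully open at -1); "tx", "ty", "tz": the shift along the world's x, y, z normalised to -1 to 1, where 1 is 400 mm; "turn": the turn about the world's z normalised to -1 to 1, where 1 is 60 degrees. In form: [{"grip": .., "tx": .., "ty": .., "tz": .., "turn": ..}, ...]. A call has 1 to 20 rows; each row is the pose to reach, as a shift and turn from the pose measured when the call began; what a row does not reach only later rows make up. A row lasts 1/10 s, in which the tool goes at most 50 mm and 8.59 degrees, less where a joint would pass 70% of its speed; a pose out of reach is approached as far as the arm can. A call with a number of a shift or a turn outside -1 to 1 is refused whole. A call with a gripper value outside its range is refused whole. The fingers move at their own pace and stop on an object; "newtons" is the grip in N (left out, the last holds). Time passes only in rows, so rows that repeat a pose let the fingers close. It gives the time, the measured TCP pose, the force and the opening at its end, in the units of the state.
- observe(): the state, without advancing time (a new reading comes with each control period).
- get_image(name): name is "scene" or "side" or "wrist"; returns the picture (420x560x3 uint8, red, green, blue); there is no depth.
- camera_info(name): a dict with "fx", "fy", "cx", "cy" (pixels), "distortion" ([k1, k2, p1, p2, k3] as OpenCV has them; the pictures are not rectified), "eye" and "rotation" of the camera in the world; the wrist camera has in their place "hand_eye" (4x4, takes a point from camera to tool coordinates, whose origin is the TCP and whose axes are the flange's). Camera axes: x right, y down, z forward; pixel columns grow to the right and rows downward; lengths in m; the calibration is good to about 2 mm. A picture is of the moment at which its call begins: read the wrist's pose just before it. camera_info takes no time and is no camera call.
- sign_off(): hands the job in, once; it reports no verdict.
The state is a dict: "clock": time; "joints": joint angles; "dq": joint speeds; "joint_efforts": joint torques, N m; "position": TCP position; "ee_rot": TCP orientation; "force": force on the tool from outside, world axes, zero at the start; "ft_torque": the same for the moment, N m; "width": opening from 0.0 (shut) to 1.0 (fully open).
Only numpy, scipy, OpenCV 4.12 (cv2) and the standard library are available. Lean on these libraries where they do the work, as an engineer would, in place of code of your own. Each camera call takes 0.05 s, during which the arm holds its last target. There are 200 camera calls.

## Working session

There is one attempt and no reset: what is moved stays moved. The work goes in short steps, Python scripts to look and compute and a tool call to move; the robot and the scene stay as the last step left them, time stands still between calls to the robot, and variables do not carry over. Pictures are saved under pics/ and viewed, about 8 in all and at most 12, crops included, and the job is handed in when it is done.

Besides the shell and the picture viewer there is one more tool, called after "Emit:" as a command line: name --argument value ..., lists and objects as JSON in quotes. drive_tool: Moves the arm, as the interface text tells. Its arguments: {"type":"object","properties":{"increments":{"type":"array","items":{"type":"object","properties":{"grip":{"type":"number"},"tx":{"type":"number"},"ty":{"type":"number"},"tz":{"type":"number"},"turn":{"type":"number"}}}},"newtons":{"type":"number"}},"required":["increments"]}

```bash
mkdir -p pics; ls; cat > h.py <<'E'
from cell import *
import numpy as np, cv2
from scipy.spatial.transform import Rotation as R
def snap(name,fn):
    s=observe(); im=np.asarray(get_image(name)); cv2.imwrite('pics/'+fn,im[:,:,::-1]); return s,im
def cam(name,s):
    c=camera_info(name); K=np.array([[c['fx'],0,c['cx']],[0,c['fy'],c['cy']],[0,0,1]]); d=np.array(c['distortion'],float)
    if 'eye' in c: return K,d,np.array(c['eye']),np.array(c['rotation'])
    H=np.array(c['hand_eye']); Rt=R.from_rotvec(s['ee_rot']).as_matrix()
    return K,d,Rt@H[:3,3]+np.array(s['position']),Rt@H[:3,:3]
def ray(C,px,z):
    K,d,e,Rm=C; u=cv2.undistortPoints(np.array(px,float).reshape(-1,1,2),K,d).reshape(-1,2)
    v=np.c_[u,np.ones(len(u))]@Rm.T
    return e+v*((z-e[2])/v[:,2])[:,None]
def proj(C,P):
    K,d,e,Rm=C; rv,_=cv2.Rodrigues(Rm.T); return cv2.projectPoints(np.array(P,float).reshape(-1,1,3),rv,-Rm.T@e,K,d)[0].reshape(-1,2)
E
python3 - <<'E'
from h import *
print(observe())
for n in ['scene','side','wrist']:
    s,im=snap(n,n+'1.png'); print(n,camera_info(n)); 
a=cv2.imread('pics/scene1.png');b=cv2.imread('pics/side1.png')
E
```

```text
pics
{'clock': 0.0, 'joints': array([-1.25760795,  0.43521519,  0.02498605,  1.57409084, -0.01158135,
        1.13400475, -0.07514815]), 'dq': array([ 1.60888486e-03,  4.20534859e-05, -8.24747537e-04, -1.22782650e-03,
        1.05563587e-03,  2.80513273e-04, -5.23802035e-04]), 'joint_efforts': array([-8.89688436e-04, -6.67845368e+01,  9.84138586e-01, -3.14460683e+01,
       -6.07311074e-02,  4.28872823e-02,  9.24079859e-05]), 'position': array([0.25230344, 0.57125298, 0.22595239]), 'ee_rot': array([-6.48578099e-01, -3.07374846e+00,  2.45844802e-03]), 'force': array([-0.41091024, -1.21550891,  0.69233076]), 'ft_torque': array([-0.014327  , -0.07083729,  0.02189172]), 'width': 0.9998795938659074}
scene {'fx': 416.65477130336444, 'fy': 416.65477130336444, 'cx': 281.89164778306053, 'cy': 209.07104477466962, 'distortion': array([-0.03645588,  0.        ,  0.        ,  0.        ,  0.        ]), 'eye': array([ 0.18792764, -0.72209547,  0.68120976]), 'rotation': array([-2.23751338,  0.8420417 , -0.31703059])}
side {'fx': 495.9945368420187, 'fy': 495.9945368420187, 'cx': 279.30728663895275, 'cy': 212.48235267237982, 'distortion': array([-0.06376682,  0.        ,  0.        ,  0.        ,  0.        ]), 'eye': array([0.43209179, 0.41843201, 0.65518653]), 'rotation': array([-0.18937534,  2.77377636, -1.29238563])}
wrist {'fx': 370.5316104896909, 'fy': 370.5316104896909, 'cx': 282.17919751868897, 'cy': 207.05644031478678, 'distortion': array([-0.00125292,  0.        ,  0.        ,  0.        ,  0.        ]), 'hand_eye': array([[ 1.14098172e-04, -9.63133720e-01, -2.69023094e-01,
         7.12546866e-02],
       [ 9.99999935e-01,  1.80967688e-05,  3.59331815e-04,
         2.18557042e-04],
       [-3.41216139e-04, -2.69023118e-01,  9.63133659e-01,
        -1.57403330e-01],
       [ 0.00000000e+00,  0.00000000e+00,  0.00000000e+00,
         1.00000000e+00]])}
```

View pics/scene1.png

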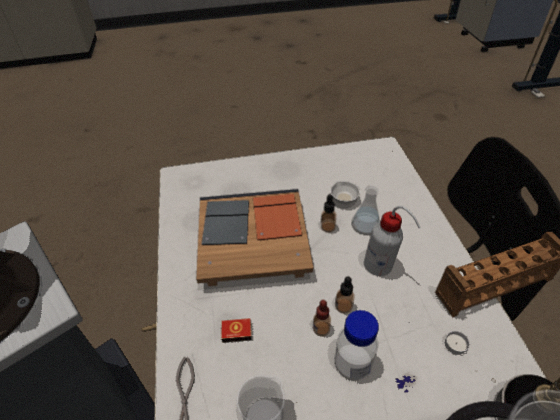

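View pics/side1.png

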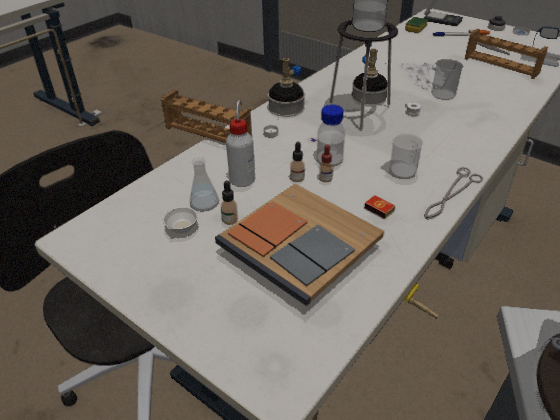

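The scene view shows the ledge with its steel edge at the far (+y) end, around (199,194)–(299,191). Grey is on the left (226,222) and copper on the right (277,217). Next I'll turn those pixels into positions.

```bash
sed -i "s/np.array(c\['rotation'\])/R.from_rotvec(np.ravel(c['rotation'])).as_matrix() if np.size(c['rotation'])==3 else np.array(c['rotation'])/" h.py
python3 - <<'E'
from h import *
for n,edge,back in [('scene',[(199,194),(299,191)],[(197,277),(312,271)]),('side',[(218,241),(309,292)],[(383,237),(297,189)])]:
    im=cv2.imread(f'pics/{n}1.png'); C=cam(n,None); print(n,'eye',C[2])
    print(' edge',ray(C,edge,.045).round(3).tolist(),'back',ray(C,back,.045).round(3).tolist())
    h=cv2.cvtColor(im,cv2.COLOR_BGR2HSV)
    c=((h[...,0]<12)&(h[...,1]>150)&(h[...,2]>90)).astype('u1')*255
    cv2.imwrite(f'pics/m_{n}.png',c)
    cs,_=cv2.findContours(cv2.morphologyEx(c,cv2.MORPH_CLOSE,np.ones((7,7))),0,2)
    for k in sorted(cs,key=cv2.contourArea)[-2:]:
        r=cv2.boxPoints(cv2.minAreaRect(k)); print(' cop',cv2.contourArea(k),r.round(0).tolist(),ray(C,r,.051).round(3).tolist())
    if n=='scene': print('grey',ray(C,[(206,201),(249,201),(248,244),(203,244)],.051).round(3).tolist())
    else: print('grey',ray(C,[(316,226),(353,245),(271,262),(309,283)],.051).round(3).tolist())
    print('others',ray(C,[(328,230),(345,197),(367,232),(237,330)] if n=='scene' else [(229,219),(181,224),(205,206),(380,207)],0).round(3).tolist())
E
```

```text
scene eye [ 0.18792764 -0.72209547  0.68120976]
 edge [[0.478, -0.084, 0.045], [0.65, -0.226, 0.045]] back [[0.352, -0.271, 0.045], [0.521, -0.403, 0.045]]
 cop 449.0 [[221.0, 321.0], [250.0, 319.0], [251.0, 336.0], [222.0, 338.0]] [[0.332, -0.378, 0.051], [0.371, -0.407, 0.051], [0.354, -0.433, 0.051], [0.316, -0.405, 0.051]]
 cop 1702.0 [[253.0, 197.0], [297.0, 193.0], [301.0, 234.0], [257.0, 239.0]] [[0.557, -0.178, 0.051], [0.638, -0.231, 0.051], [0.563, -0.327, 0.051], [0.49, -0.278, 0.051]]
grey [[0.474, -0.119, 0.051], [0.544, -0.181, 0.051], [0.469, -0.276, 0.051], [0.402, -0.216, 0.051]]
others [[0.646, -0.324, 0.0], [0.749, -0.278, 0.0], [0.704, -0.384, 0.0], [0.355, -0.385, 0.0]]
side eye [0.43209179 0.41843201 0.65518653]
 edge [[0.645, -0.208, 0.045], [0.47, -0.11, 0.045]] back [[0.351, -0.256, 0.045], [0.521, -0.379, 0.045]]
 cop 203.5 [[366.0, 202.0], [371.0, 193.0], [393.0, 205.0], [388.0, 214.0]] [[0.383, -0.345, 0.051], [0.374, -0.376, 0.051], [0.331, -0.344, 0.051], [0.341, -0.314, 0.051]]
 cop 1925.5 [[229.0, 232.0], [281.0, 190.0], [306.0, 221.0], [254.0, 263.0]] [[0.629, -0.228, 0.051], [0.552, -0.364, 0.051], [0.492, -0.274, 0.051], [0.569, -0.156, 0.051]]
grey [[0.473, -0.264, 0.051], [0.404, -0.222, 0.051], [0.541, -0.162, 0.051], [0.472, -0.123, 0.051]]
others [[0.653, -0.321, 0.0], [0.746, -0.293, 0.0], [0.713, -0.355, 0.0], [0.35, -0.397, 0.0]]
```

View pics/wrist1.png

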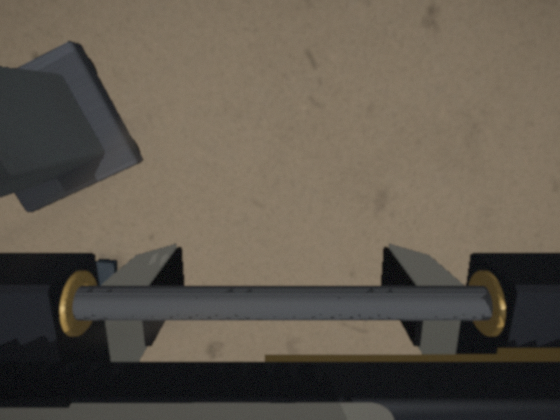

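Emit:
drive_tool --increments '[{"tx": 0.5, "ty": -0.925, "tz": 0.05, "turn": -0.85, "grip": 0.3}, {"tx": 0.5, "ty": -0.925, "tz": 0.05, "turn": -0.85, "grip": 0.3}, {"tx": 0.5, "ty": -0.925, "tz": 0.05, "turn": -0.85, "grip": 0.3}, {"tx": 0.5, "ty": -0.925, "tz": 0.05, "turn": -0.85, "grip": 0.3}, {"tx": 0.5, "ty": -0.925, "tz": 0.05, "turn": -0.85, "grip": 0.3}, {"tx": 0.5, "ty": -0.925, "tz": 0.05, "turn": -0.85, "grip": 0.3}, {"tx": 0.5, "ty": -0.925, "tz": 0.05, "turn": -0.85, "grip": 0.3}, {"tx": 0.5, "ty": -0.925, "tz": 0.05, "turn": -0.85, "grip": 0.3}, {"tx": 0.5, "ty": -0.925, "tz": 0.05, "turn": -0.85, "grip": 0.3}, {"tx": 0.5, "ty": -0.925, "tz": 0.05, "turn": -0.85, "grip": 0.3}, {"tx": 0.5, "ty": -0.925, "tz": 0.05, "turn": -0.85, "grip": 0.3}]'

```text
clock: 1.25
position: [0.4522, 0.2015, 0.246]
ee_rot: [-1.909, -2.494, 0.002]
force: [-0.3, 0.3, 0.4]
width: 0.349
```

```bash
python3 -c "
from h import *
import cell
s=observe();print({k:np.round(s[k],3) for k in ('clock','joints','position','force','width')},R.from_rotvec(s['ee_rot']).as_matrix()[:,0].round(3)); print([ (n,getattr(cell,n)) for n in dir(cell) if 'off' in n.lower()])"
```

```text
{'clock': np.float64(1.25), 'joints': array([-0.832,  0.204,  0.367,  1.876, -0.083,  1.078, -0.168]), 'position': array([0.452, 0.201, 0.246]), 'force': array([-0.251,  0.33 ,  0.439]), 'width': np.float64(0.349)} [-0.261  0.965  0.   ]
[('grip_point_offset', 0.0188), ('sign_off', <function connect.<locals>.done at 0x7f68b1a0fa60>)]
```

Emit:
drive_tool --increments '[{"tx": 0.08, "ty": -1, "tz": 0, "turn": -0.85}, {"tx": 0.08, "ty": -1, "tz": 0, "turn": -0.85}, {"tx": 0.08, "ty": -1, "tz": 0, "turn": -0.85}, {"tx": 0.08, "ty": -1, "tz": 0, "turn": -0.85}, {"tx": 0.08, "ty": -1, "tz": 0, "turn": -0.85}, {"tx": 0.08, "ty": -1, "tz": 0, "turn": -0.85}, {"tx": 0.08, "ty": -1, "tz": 0, "turn": -0.85}, {"tx": 0.08, "ty": -1, "tz": 0, "turn": -0.85}, {"tx": 0.08, "ty": -1, "tz": 0, "turn": -0.85}, {"tx": 0.08, "ty": -1, "tz": 0, "turn": -0.85}]'

```text
invalid input
```

Emit:
drive_tool --increments '[{"ty": -0.15, "tz": -0.05}, {"ty": -0.15, "tz": -0.05}, {"ty": -0.15, "tz": -0.05}, {"ty": -0.15, "tz": -0.05}]'

```text
invalid input
```

```bash
python3 -c "
from h import *
s,im=snap('wrist','w2.png');print({k:np.round(s[k],4) for k in ('clock','joints','position','force','width')},R.from_rotvec(s['ee_rot']).as_matrix()[:,0].round(3)); import json; json.dump({k:np.array(s[k]).tolist() for k in s},open('s2.json','w'))"
```

```text
{'clock': np.float64(1.25), 'joints': array([-0.8316,  0.2043,  0.3675,  1.8755, -0.0834,  1.078 , -0.1675]), 'position': array([0.4522, 0.2015, 0.246 ]), 'force': array([-0.2508,  0.3296,  0.4387]), 'width': np.float64(0.3495)} [-0.261  0.965  0.   ]
```

View pics/w2.png

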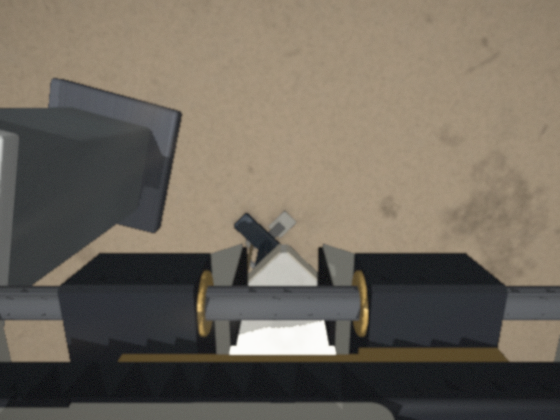

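Both move calls were refused, apparently because every row needs a grip value, so this picture still shows the floor. I'll resend them with grip included.

Emit:
drive_tool --increments '[{"tx": 0.08, "ty": -1, "tz": 0, "turn": -0.85, "grip": 0.3}, {"tx": 0.08, "ty": -1, "tz": 0, "turn": -0.85, "grip": 0.3}, {"tx": 0.08, "ty": -1, "tz": 0, "turn": -0.85, "grip": 0.3}, {"tx": 0.08, "ty": -1, "tz": 0, "turn": -0.85, "grip": 0.3}, {"tx": 0.08, "ty": -1, "tz": 0, "turn": -0.85, "grip": 0.3}, {"tx": 0.08, "ty": -1, "tz": 0, "turn": -0.85, "grip": 0.3}, {"tx": 0.08, "ty": -1, "tz": 0, "turn": -0.85, "grip": 0.3}, {"tx": 0.08, "ty": -1, "tz": 0, "turn": -0.85, "grip": 0.3}, {"tx": 0.08, "ty": -1, "tz": 0, "turn": -0.85, "grip": 0.3}, {"tx": 0.08, "ty": -1, "tz": 0, "turn": -0.85, "grip": 0.3}]'

```text
clock: 2.3
position: [0.484, -0.1975, 0.2455]
ee_rot: [-2.795, -1.43, 0.002]
force: [0.7, 0.0, 0.1]
width: 0.347
```

Emit:
drive_tool --increments '[{"tx": 0, "ty": -0.15, "tz": -0.05, "turn": 0, "grip": 0.3}, {"tx": 0, "ty": -0.15, "tz": -0.05, "turn": 0, "grip": 0.3}, {"tx": 0, "ty": -0.15, "tz": -0.05, "turn": 0, "grip": 0.3}, {"tx": 0, "ty": -0.15, "tz": -0.05, "turn": 0, "grip": 0.3}]'

```text
clock: 2.7
position: [0.4847, -0.2549, 0.2252]
ee_rot: [-2.791, -1.433, 0.002]
force: [0.1, -0.1, 0.0]
width: 0.348
```

```bash
python3 -c "
from h import *
s,im=snap('wrist','w3.png');print({k:np.round(s[k],4) for k in ('clock','joints','position','force','width')},R.from_rotvec(s['ee_rot']).as_matrix()[:,0].round(3)); import json; json.dump({k:np.array(s[k]).tolist() for k in s},open('s3.json','w'))"
```

```text
{'clock': np.float64(2.7), 'joints': array([-0.15  ,  0.3603,  0.7272,  1.8043, -0.2699,  1.0821,  0.0523]), 'position': array([ 0.4847, -0.2549,  0.2252]), 'force': array([ 0.1366, -0.1096,  0.0071]), 'width': np.float64(0.3475)} [0.583 0.813 0.001]
```

View pics/w3.png

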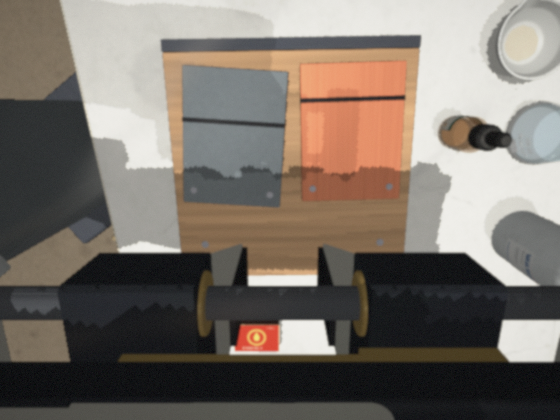

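The wrist view shows everything needed: brink at row ~38 (x 163–419), grey line (183,120)–(284,125), copper line (301,100)–(405,97), and rear ends at rows ~205 and ~200. I'll fit these edges more precisely.

```bash
cat > m.py <<'E'
from h import *
import json
def edgefit(g,xs,y0,y1,sign):
    # strongest vertical gradient (sign +: gets brighter downward) per column near line (x0,y0)->(x1,y1)
    pts=[]
    for x in range(xs[0],xs[1],2):
        y=y0+(y1-y0)*(x-xs[0])/(xs[1]-xs[0]); r=np.arange(int(y)-7,int(y)+9)
        d=sign*np.diff(cv2.GaussianBlur(g,(3,3),0)[r,x].astype(float)); i=int(np.argmax(d))
        if 0<i<len(d)-1:
            den=d[i-1]-2*d[i]+d[i+1]; o=0 if den==0 else .5*(d[i-1]-d[i+1])/den
            pts.append((x,r[i]+.5+o))
    p=np.array(pts)
    for _ in range(4):
        c=np.polyfit(p[:,0],p[:,1],1); e=np.abs(np.polyval(c,p[:,0])-p[:,1]); p=p[e<=max(.5,2*np.median(e))]
    return np.array([[xs[0],np.polyval(c,xs[0])],[xs[1],np.polyval(c,xs[1])]]),len(p)
def ang(P): d=P[1]-P[0]; return np.degrees(np.arctan2(d[1],d[0]))
E
python3 - <<'E'
from m import *
s=json.load(open('s3.json')); im=cv2.imread('pics/w3.png'); g=im.max(2); C=cam('wrist',s)
F={}
for n,xs,y0,y1,sg,z in [('brink',(175,410),41,37,-1,.045),('gl_top',(188,278),119,123,-1,.051),('gl_bot',(188,278),122,127,1,.051),('cl_top',(306,398),97,95,-1,.051),('cl_bot',(306,398),102,99,1,.051),('grear',(190,274),203,206,1,.051),('crear',(306,398),200,199,-1,.051)]:
    p,k=edgefit(g,xs,y0,y1,sg); P=ray(C,p,z); F[n]=P; print(n,k,p.round(1).tolist(),P.round(4).tolist(),ang(P).round(2))
cor={'gs':[(183,66),(287,72),(280,207),(183,202)],'cs':[(300,63),(406,61),(400,198),(303,201)],'L':[(164,42),(419,37)]}
for n,v in cor.items():
    P=ray(C,v,.045 if n=='L' else .051); print(n,P.round(4).tolist(),[np.linalg.norm(P[i]-P[i-1]).round(4) for i in range(len(P))])
b=F['brink']; v=(b[0]-b[1]); v/=np.linalg.norm(v); u=np.array([v[1],-v[0],0]); L=ray(C,cor['L'],.045); O=L.mean(0)
print('u',u,'O',O)
for n in F: print(n,((F[n]-O)@np.c_[u,v]*1000).round(1).tolist())
for n in ('gs','cs'): print(n,((ray(C,cor[n],.051)-O)@np.c_[u,v]*1000).round(1).tolist())
print('dropper3', ((np.array([.65,-.322,0])-O)@np.c_[u,v]))
print('tcp',((np.array(s['position'])-O)@np.c_[u,v]))
E
```

```text
brink 118 [[175.0, 38.7], [410.0, 34.7]] [[0.485, -0.1005, 0.045], [0.647, -0.2129, 0.045]] -34.77
gl_top 45 [[188.0, 117.1], [278.0, 122.9]] [[0.4544, -0.1571, 0.051], [0.5152, -0.2069, 0.051]] -39.25
gl_bot 45 [[188.0, 121.3], [278.0, 127.1]] [[0.4521, -0.1599, 0.051], [0.5131, -0.2097, 0.051]] -39.2
cl_top 46 [[306.0, 98.1], [398.0, 95.3]] [[0.5469, -0.2039, 0.051], [0.6123, -0.248, 0.051]] -33.97
cl_bot 46 [[306.0, 102.0], [398.0, 99.2]] [[0.5451, -0.2066, 0.051], [0.6106, -0.2508, 0.051]] -33.96
grear 42 [[190.0, 201.9], [274.0, 206.9]] [[0.4071, -0.2173, 0.051], [0.4676, -0.2664, 0.051]] -39.08
crear 38 [[306.0, 199.6], [398.0, 197.5]] [[0.4958, -0.278, 0.051], [0.5658, -0.3257, 0.051]] -34.24
gs [[0.4776, -0.1224, 0.051], [0.5459, -0.1773, 0.051], [0.4721, -0.2698, 0.051], [0.4018, -0.2136, 0.051]] [np.float64(0.1186), np.float64(0.0876), np.float64(0.1184), np.float64(0.09)]
cs [[0.5589, -0.1778, 0.051], [0.6318, -0.2282, 0.051], [0.5671, -0.3271, 0.051], [0.4927, -0.2775, 0.051]] [np.float64(0.1196), np.float64(0.0887), np.float64(0.1183), np.float64(0.0894)]
L [[0.4758, -0.097, 0.045], [0.6522, -0.2188, 0.045]] [np.float64(0.2143), np.float64(0.2143)]
u [0.57025804 0.82146562 0.        ] O [ 0.56399911 -0.15793832  0.045     ]
brink [[2.2, 97.6], [2.2, -99.5]]
gl_top [[-61.9, 90.5], [-68.0, 12.2]]
gl_bot [[-65.5, 90.8], [-71.6, 12.3]]
cl_top [[-47.5, -12.2], [-46.4, -91.0]]
cl_bot [[-50.8, -12.2], [-49.7, -91.2]]
grear [[-138.2, 95.0], [-144.1, 17.3]]
crear [[-137.5, -12.4], [-136.7, -97.2]]
gs [[-20.1, 91.2], [-26.2, 3.8], [-144.3, 11.7], [-138.2, 101.5]]
cs [[-19.2, -7.1], [-19.0, -95.8], [-137.2, -99.0], [-138.8, -9.6]]
dropper3 [-0.08572833 -0.16420427]
tcp [-0.12485179  0.00982405]
```

Emit:
drive_tool --increments '[{"tx": 0.073, "ty": -0.157, "tz": -0.1, "turn": 0.0147, "grip": 0.3}, {"tx": 0.073, "ty": -0.157, "tz": -0.2, "turn": 0.0147, "grip": 0.3}, {"tx": 0.073, "ty": -0.157, "tz": -0.3, "turn": 0.0147, "grip": 0.3}, {"tx": 0.073, "ty": -0.157, "tz": -0.36, "turn": 0.0147, "grip": 0.3}, {"tx": 0.073, "ty": -0.157, "tz": -0.41, "turn": 0.0147, "grip": 0.3}, {"tx": 0.073, "ty": -0.157, "tz": -0.425, "turn": 0.0147, "grip": 0.3}, {"tx": 0.073, "ty": -0.157, "tz": -0.425, "turn": 0.0147, "grip": 0.3}, {"tx": 0.073, "ty": -0.157, "tz": -0.425, "turn": 0.0147, "grip": 0.3}]'

```text
clock: 3.55
position: [0.5152, -0.3172, 0.0567]
ee_rot: [-2.781, -1.458, -0.001]
force: [0.4, -0.2, 0.8]
width: 0.352
```

```bash
cat > st.py <<'E'
from m import *
u=np.array([.57026,.82147,0]);v=np.array([-.82147,.57026,0]);O=np.array([.5640,-.15794,.045])+.0022*u
def st():
    s=observe(); p=np.array(s['position']); a=R.from_rotvec(s['ee_rot']).as_matrix()
    print('t',round(float(s['clock']),2),'pos',p.round(4),'ledge',((p-O)@np.c_[u,v]*1000).round(1),'yaw',np.degrees(np.arctan2(a[1,0],a[0,0])).round(2),'zax',a[:,2].round(4),'F',np.round(s['force'],2),'w',round(float(s['width']),3)); return s
E
python3 -c "
from st import *
st()"
```

```text
t 3.55 pos [ 0.5152 -0.3172  0.0567] ledge [-160.9  -50.7] yaw 55.33 zax [-4.0e-04  2.2e-03 -1.0e+00] F [ 0.39 -0.21  0.82] w 0.352
```

Emit:
drive_tool --increments '[{"tx": 0, "ty": 0, "tz": -0.012, "turn": 0, "grip": 0.3}, {"tx": 0, "ty": 0, "tz": -0.021, "turn": 0, "grip": 0.3}, {"tx": 0, "ty": 0, "tz": -0.021, "turn": 0, "grip": 0.3}, {"tx": 0, "ty": 0, "tz": -0.021, "turn": 0, "grip": 0.3}]'

```text
clock: 3.95
position: [0.5151, -0.3172, 0.0484]
ee_rot: [-2.78, -1.458, -0.001]
force: [-0.9, 0.7, 0.1]
width: 0.35
```

```bash
python3 -c "
from st import *
st()"
```

```text
t 3.95 pos [ 0.5151 -0.3172  0.0484] ledge [-160.9  -50.6] yaw 55.33 zax [-4.0e-04  2.3e-03 -1.0e+00] F [-0.87  0.73  0.11] w 0.35
```

Emit:
drive_tool --increments '[{"tx": 0.007, "ty": 0.01, "tz": -0.002, "turn": 0, "grip": 0.3}, {"tx": 0.014, "ty": 0.02, "tz": -0.002, "turn": 0, "grip": 0.3}, {"tx": 0.021, "ty": 0.03, "tz": -0.002, "turn": 0, "grip": 0.3}, {"tx": 0.028, "ty": 0.04, "tz": -0.002, "turn": 0, "grip": 0.3}, {"tx": 0.035, "ty": 0.05, "tz": -0.002, "turn": 0, "grip": 0.3}, {"tx": 0.042, "ty": 0.06, "tz": -0.002, "turn": 0, "grip": 0.3}, {"tx": 0.049, "ty": 0.07, "tz": -0.002, "turn": 0, "grip": 0.3}, {"tx": 0.056, "ty": 0.08, "tz": -0.002, "turn": 0, "grip": 0.3}, {"tx": 0.063, "ty": 0.09, "tz": -0.002, "turn": 0, "grip": 0.3}, {"tx": 0.07, "ty": 0.1, "tz": -0.002, "turn": 0, "grip": 0.3}, {"tx": 0.0741, "ty": 0.1068, "tz": -0.002, "turn": 0, "grip": 0.3}, {"tx": 0.0741, "ty": 0.1068, "tz": -0.002, "turn": 0, "grip": 0.3}, {"tx": 0.0741, "ty": 0.1068, "tz": -0.002, "turn": 0, "grip": 0.3}]'

```text
clock: 5.25
position: [0.545, -0.274, 0.0476]
ee_rot: [-2.78, -1.458, -0.002]
force: [-0.2, -0.1, 0.2]
width: 0.353
```

```bash
python3 -c "
from st import *
s=st(); _,im=snap('wrist','w4.png'); json.dump({k:np.array(s[k]).tolist() for k in s},open('s4.json','w'))"
```

```text
t 5.25 pos [ 0.545  -0.274   0.0476] ledge [-108.3  -50.6] yaw 55.36 zax [-2.0e-04  2.9e-03 -1.0e+00] F [-0.22 -0.07  0.19] w 0.353
```

View pics/w4.png

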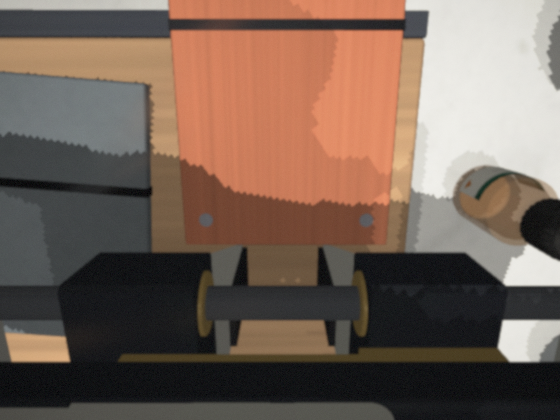

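The fingers push the copper plate squarely. Its line is at row ~24 and the brink at row ~12, visible left of the plate (x 0–165) and in a short stretch to its right.

```bash
python3 - <<'E'
from st import *
s=json.load(open('s4.json')); g=cv2.imread('pics/w4.png').max(2); C=cam('wrist',s)
for n,xs,y0,y1,sg,z in [('brinkL',(5,160),12,12,-1,.045),('brinkR',(410,424),12,12,-1,.045),('cl_top',(182,396),20,20,-1,.051),('cl_bot',(182,396),28,28,1,.051)]:
    p,k=edgefit(g,xs,y0,y1,sg); P=ray(C,p,z); print(n,k,p.round(1).tolist(),((P-O)@np.c_[u,v]*1000).round(1).tolist(),ang(P).round(2))
E
```

```text
brinkL 78 [[5.0, 9.4], [160.0, 9.6]] [[-0.2, 57.2], [-0.2, -3.6]] -34.78
brinkR 7 [[410.0, 10.3], [424.0, 10.2]] [[-0.2, -101.4], [-0.2, -106.8]] -34.48
cl_top 107 [[182.0, 18.6], [396.0, 18.8]] [[-4.6, -13.5], [-4.5, -94.5]] -34.71
cl_bot 107 [[182.0, 29.6], [396.0, 29.5]] [[-8.4, -13.2], [-8.2, -94.8]] -34.64
```

Emit:
drive_tool --increments '[{"tx": 0.003, "ty": 0.0043, "tz": 0, "turn": 0, "grip": 0.3}, {"tx": 0.006, "ty": 0.0086, "tz": 0, "turn": 0, "grip": 0.3}, {"tx": 0.0088, "ty": 0.0127, "tz": 0, "turn": 0, "grip": 0.3}, {"tx": 0.0088, "ty": 0.0127, "tz": 0, "turn": 0, "grip": 0.3}, {"tx": 0.0088, "ty": 0.0127, "tz": 0, "turn": 0, "grip": 0.3}]'

```text
clock: 5.8
position: [0.5486, -0.2689, 0.0476]
ee_rot: [-2.78, -1.458, -0.002]
force: [-0.9, -0.6, 0.5]
width: 0.349
```

```bash
python3 - <<'E'
from st import *
s=st(); _,im=snap('wrist','w5.png'); g=im.max(2); C=cam('wrist',s)
for n,xs,y0,y1,sg,z in [('brinkL',(5,160),10,10,-1,.045),('cl_top',(182,396),8,8,-1,.051),('cl_bot',(182,396),18,18,1,.051)]+[(('cl_top2'),(182,396),19,19,-1,.051),(('cl_bot2'),(182,396),30,30,1,.051)]:
    p,k=edgefit(g,xs,y0,y1,sg); P=ray(C,p,z); print(n,k,p.round(1).tolist(),((P-O)@np.c_[u,v]*1000).round(1).tolist(),ang(P).round(2))
E
```

```text
t 5.8 pos [ 0.5486 -0.2689  0.0476] ledge [-102.2  -50.6] yaw 55.35 zax [-1.0e-04  2.9e-03 -1.0e+00] F [-0.93 -0.59  0.48] w 0.349
brinkL 27 [[5.0, 4.6], [160.0, 8.9]] [[7.7, 56.8], [6.3, -3.7]] -36.11
cl_top 31 [[182.0, 7.1], [396.0, 4.1]] [[5.5, -13.8], [6.7, -94.1]] -33.94
cl_bot 48 [[182.0, 13.3], [396.0, 13.5]] [[3.4, -13.6], [3.5, -94.4]] -34.72
cl_top2 107 [[182.0, 20.5], [396.0, 20.7]] [[0.9, -13.5], [1.0, -94.6]] -34.72
cl_bot2 107 [[182.0, 31.4], [396.0, 31.2]] [[-2.9, -13.2], [-2.6, -94.9]] -34.6
```

Emit:
drive_tool --increments '[{"tx": 0.0011, "ty": 0.0016, "tz": 0, "turn": 0, "grip": 0.3}, {"tx": 0.0011, "ty": 0.0016, "tz": 0, "turn": 0, "grip": 0.3}, {"tx": 0.0011, "ty": 0.0016, "tz": 0, "turn": 0, "grip": 0.3}, {"tx": -0.014, "ty": -0.02, "tz": 0, "turn": 0, "grip": 0.3}, {"tx": -0.0285, "ty": -0.041, "tz": 0, "turn": 0, "grip": 0.3}, {"tx": -0.0285, "ty": -0.041, "tz": 0.1, "turn": 0, "grip": 0.3}, {"tx": -0.0285, "ty": -0.041, "tz": 0.2, "turn": 0, "grip": 0.3}, {"tx": -0.0285, "ty": -0.041, "tz": 0.3, "turn": 0, "grip": 0.3}, {"tx": -0.0285, "ty": -0.041, "tz": 0.3, "turn": 0, "grip": 0.3}, {"tx": -0.0285, "ty": -0.041, "tz": 0.3, "turn": 0, "grip": 0.3}]'

```text
clock: 6.85
position: [0.5371, -0.2861, 0.1684]
ee_rot: [-2.781, -1.458, -0.005]
force: [-0.2, -0.6, -0.4]
width: 0.352
```

```bash
python3 -c "
from st import *
s=st(); _,im=snap('wrist','w6.png'); json.dump({k:np.array(s[k]).tolist() for k in s},open('s6.json','w'))
C=cam('wrist',s); w=lambda x,y,z:O*[1,1,0]+u*x+v*y+np.array([0,0,z])
print(proj(C,[w(0,100,.045),w(0,-105,.045),w(0,-10,.051),w(0,-95,.051),w(-70,51,.051)]).round(1).tolist())"
```

```text
t 6.85 pos [ 0.5371 -0.2861  0.1684] ledge [-122.8  -51. ] yaw 55.31 zax [ 0.0019  0.0026 -1.    ] F [-0.23 -0.59 -0.41] w 0.352
[[53364983.7, 143653.0], [-17541607.0, -4701.1], [-12332.8, 343.1], [-14449338.9, -2289.6], [-700.2, 1499.3]]
```

View pics/w6.png

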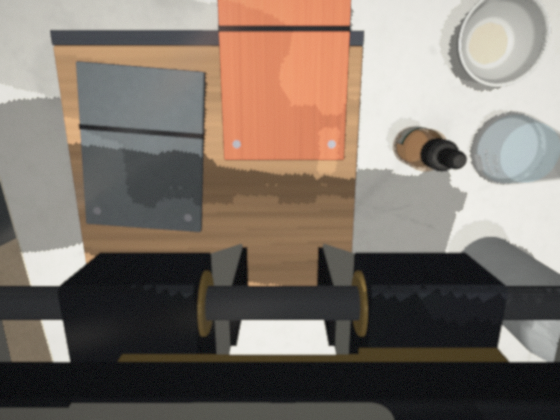

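Copper now sits out past the brink, its line at row ~28 against the brink at rows ~31–33. Grey hasn't moved. I'll measure copper here.

```bash
python3 - <<'E'
from st import *
s=json.load(open('s6.json')); g=cv2.imread('pics/w6.png').max(2); C=cam('wrist',s)
for n,xs,y0,y1,sg,z in [('brinkL',(60,215),31,31,-1,.045),('brinkR',(352,361),32,32,-1,.045),('cl_top',(224,344),26,27,-1,.051),('cl_bot',(224,344),31,32,1,.051),('crear',(230,340),159,159,-1,.051),('gl_top',(85,198),125,133,-1,.051),('gl_bot',(85,198),129,137,1,.051)]:
    p,k=edgefit(g,xs,y0,y1,sg); P=ray(C,p,z); print(n,k,p.round(1).tolist(),((P-O)@np.c_[u,v]*1000).round(1).tolist(),ang(P).round(2))
print(((np.array([.4279,-.2628])-s['position'][:2])/.4).round(4), ((.056-s['position'][2])/.4))
E
```

```text
brinkL 78 [[60.0, 29.6], [215.0, 29.6]] [[-0.2, 102.6], [-0.1, -5.2]] -34.71
brinkR 5 [[352.0, 30.1], [361.0, 30.2]] [[-0.3, -100.5], [-0.3, -106.7]] -35.1
cl_top 60 [[224.0, 25.3], [344.0, 25.4]] [[1.5, -12.4], [1.6, -93.8]] -34.74
cl_bot 60 [[224.0, 31.0], [344.0, 30.7]] [[-2.0, -12.3], [-1.7, -94.0]] -34.57
crear 53 [[230.0, 158.5], [340.0, 158.4]] [[-88.9, -13.3], [-88.7, -95.0]] -34.63
gl_top 57 [[85.0, 124.2], [198.0, 133.1]] [[-64.1, 91.0], [-70.4, 9.4]] -39.13
gl_bot 57 [[85.0, 129.1], [198.0, 138.2]] [[-67.7, 91.5], [-74.1, 9.6]] -39.24
[-0.273   0.0583] -0.28094073536548764
```

Copper's line centre is within 0.2 mm of the brink and within 0.1° of straight. Grey is next.

Emit:
drive_tool --increments '[{"tx": -0.12, "ty": 0.025, "tz": 0, "turn": 0, "grip": 0.3}, {"tx": -0.24, "ty": 0.05, "tz": 0, "turn": 0, "grip": 0.3}, {"tx": -0.273, "ty": 0.058, "tz": -0.08, "turn": 0, "grip": 0.3}, {"tx": -0.273, "ty": 0.058, "tz": -0.18, "turn": 0, "grip": 0.3}, {"tx": -0.273, "ty": 0.058, "tz": -0.26, "turn": 0, "grip": 0.3}, {"tx": -0.273, "ty": 0.058, "tz": -0.281, "turn": 0, "grip": 0.3}, {"tx": -0.273, "ty": 0.058, "tz": -0.281, "turn": 0, "grip": 0.3}, {"tx": -0.273, "ty": 0.058, "tz": -0.302, "turn": 0, "grip": 0.3}, {"tx": -0.273, "ty": 0.058, "tz": -0.302, "turn": 0, "grip": 0.3}, {"tx": -0.273, "ty": 0.058, "tz": -0.302, "turn": 0, "grip": 0.3}]'

```text
clock: 7.9
position: [0.4278, -0.2625, 0.047]
ee_rot: [-2.78, -1.458, -0.003]
force: [0.4, 0.0, 0.1]
width: 0.349
```

```bash
python3 -c "
from st import *
st()"
```

```text
t 7.9 pos [ 0.4278 -0.2625  0.047 ] ledge [-165.8   52.2] yaw 55.33 zax [ 8.0e-04  3.1e-03 -1.0e+00] F [0.36 0.01 0.08] w 0.349
```

Emit:
drive_tool --increments '[{"tx": 0.0065, "ty": 0.0094, "tz": 0.001, "turn": 0, "grip": 0.3}, {"tx": 0.013, "ty": 0.0187, "tz": 0.001, "turn": 0, "grip": 0.3}, {"tx": 0.0195, "ty": 0.0281, "tz": 0.001, "turn": 0, "grip": 0.3}, {"tx": 0.026, "ty": 0.0374, "tz": 0.001, "turn": 0, "grip": 0.3}, {"tx": 0.0325, "ty": 0.0468, "tz": 0.001, "turn": 0, "grip": 0.3}, {"tx": 0.039, "ty": 0.0562, "tz": 0.001, "turn": 0, "grip": 0.3}, {"tx": 0.0455, "ty": 0.0655, "tz": 0.001, "turn": 0, "grip": 0.3}, {"tx": 0.052, "ty": 0.0749, "tz": 0.001, "turn": 0, "grip": 0.3}, {"tx": 0.0585, "ty": 0.0842, "tz": 0.001, "turn": 0, "grip": 0.3}, {"tx": 0.065, "ty": 0.0936, "tz": 0.001, "turn": 0, "grip": 0.3}, {"tx": 0.0715, "ty": 0.103, "tz": 0.001, "turn": 0, "grip": 0.3}, {"tx": 0.078, "ty": 0.1123, "tz": 0.001, "turn": 0, "grip": 0.3}, {"tx": 0.0845, "ty": 0.1217, "tz": 0.001, "turn": 0, "grip": 0.3}, {"tx": 0.091, "ty": 0.131, "tz": 0.001, "turn": 0, "grip": 0.3}, {"tx": 0.0975, "ty": 0.1404, "tz": 0.001, "turn": 0, "grip": 0.3}, {"tx": 0.1027, "ty": 0.1479, "tz": 0.001, "turn": 0, "grip": 0.3}, {"tx": 0.1027, "ty": 0.1479, "tz": 0.001, "turn": 0, "grip": 0.3}, {"tx": 0.1027, "ty": 0.1479, "tz": 0.001, "turn": 0, "grip": 0.3}]'

```text
clock: 9.7
position: [0.4689, -0.2024, 0.0472]
ee_rot: [-2.779, -1.458, -0.004]
force: [0.7, -0.8, 0.1]
width: 0.352
```

```bash
python3 -c "
from st import *
s=st(); _,im=snap('wrist','w7.png'); json.dump({k:np.array(s[k]).tolist() for k in s},open('s7.json','w'))"
```

```text
t 9.7 pos [ 0.4689 -0.2024  0.0472] ledge [-92.9  52.7] yaw 55.38 zax [ 4.0e-04  4.2e-03 -1.0e+00] F [ 0.73 -0.83  0.05] w 0.352
```

View pics/w7.png

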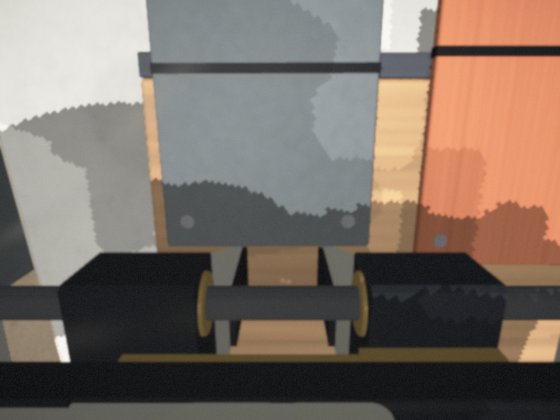

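The grey plate came out square. Its line is at row ~68 and the brink at row ~54, visible at x 380–432 and x 140–150.

```bash
cat > g.py <<'E'
from st import *
def meas(s,fn,rows):
    g=cv2.imread(fn).max(2); C=cam('wrist',s)
    for n,xs,y0,y1,sg,z in rows:
        p,k=edgefit(g,xs,y0,y1,sg); P=ray(C,p,z); print(n,k,p.round(1).tolist(),((P-O)@np.c_[u,v]*1000).round(1).tolist(),ang(P).round(2))
E
python3 - <<'E'
from g import *
meas(json.load(open('s7.json')),'pics/w7.png',[('brink',(386,426),52,52,-1,.045),('brinkL',(141,149),54,54,-1,.045),('gl_top',(162,374),64,64,-1,.051),('gl_bot',(162,374),73,73,1,.051),('cl_top',(442,556),47,47,-1,.051),('cl_bot',(442,556),55,55,1,.051)])
E
```

```text
brink 20 [[386.0, 52.2], [426.0, 51.6]] [[-0.1, 10.3], [0.2, -5.8]] -33.81
brinkL 4 [[141.0, 51.5], [149.0, 51.4]] [[-0.1, 108.6], [-0.0, 105.4]] -34.55
gl_top 106 [[162.0, 62.6], [374.0, 62.1]] [[-4.8, 98.7], [-4.5, 16.2]] -34.51
gl_bot 106 [[162.0, 73.1], [374.0, 72.3]] [[-8.7, 99.0], [-8.2, 15.9]] -34.43
cl_top 57 [[442.0, 45.5], [556.0, 45.5]] [[1.6, -9.5], [1.7, -53.3]] -34.6
cl_bot 57 [[442.0, 55.4], [556.0, 55.6]] [[-2.0, -9.9], [-1.9, -54.0]] -34.65
```

Emit:
drive_tool --increments '[{"tx": 0.003, "ty": 0.0043, "tz": 0, "turn": 0, "grip": 0.3}, {"tx": 0.006, "ty": 0.0086, "tz": 0, "turn": 0, "grip": 0.3}, {"tx": 0.0093, "ty": 0.0134, "tz": 0, "turn": 0, "grip": 0.3}, {"tx": 0.0093, "ty": 0.0134, "tz": 0, "turn": 0, "grip": 0.3}, {"tx": 0.0093, "ty": 0.0134, "tz": 0, "turn": 0, "grip": 0.3}]'

```text
clock: 10.25
position: [0.4728, -0.1967, 0.0471]
ee_rot: [-2.778, -1.458, -0.004]
force: [-0.9, -1.1, -0.0]
width: 0.348
```

```bash
python3 - <<'E'
from g import *
s=st(); snap('wrist','w8.png')
meas(s,'pics/w8.png',[('gl_top',(162,374),63,63,-1,.051),('gl_bot',(162,374),74,74,1,.051),('cl_top',(442,556),62,62,-1,.051),('cl_bot',(442,556),72,72,1,.051)])
E
```

```text
t 10.25 pos [ 0.4728 -0.1967  0.0471] ledge [-86.   52.8] yaw 55.4 zax [ 5.0e-04  4.6e-03 -1.0e+00] F [-0.91 -1.13 -0.05] w 0.348
gl_top 106 [[162.0, 62.5], [374.0, 62.4]] [[2.1, 98.8], [2.3, 16.3]] -34.6
gl_bot 106 [[162.0, 73.1], [374.0, 72.5]] [[-1.8, 99.1], [-1.4, 16.0]] -34.46
cl_top 57 [[442.0, 64.7], [556.0, 64.9]] [[1.6, -10.2], [1.6, -54.6]] -34.68
cl_bot 57 [[442.0, 74.3], [556.0, 74.5]] [[-2.0, -10.6], [-1.9, -55.3]] -34.69
```

Emit:
drive_tool --increments '[{"tx": -0.014, "ty": -0.02, "tz": 0, "turn": 0, "grip": 0.3}, {"tx": -0.0285, "ty": -0.041, "tz": 0, "turn": 0, "grip": 0.3}, {"tx": -0.0285, "ty": -0.041, "tz": 0.1, "turn": 0, "grip": 0.3}, {"tx": -0.0285, "ty": -0.041, "tz": 0.2, "turn": 0, "grip": 0.3}, {"tx": -0.0285, "ty": -0.041, "tz": 0.3, "turn": 0, "grip": 0.3}, {"tx": 0.01, "ty": -0.068, "tz": 0.35, "turn": 0, "grip": 0.3}, {"tx": 0.01, "ty": -0.068, "tz": 0.35, "turn": 0, "grip": 0.3}, {"tx": 0.01, "ty": -0.068, "tz": 0.35, "turn": 0, "grip": 0.3}]'

```text
clock: 11.1
position: [0.4763, -0.2245, 0.187]
ee_rot: [-2.779, -1.457, -0.005]
force: [-0.2, 0.3, -0.1]
width: 0.348
```

```bash
python3 -c "
from st import *
s=st(); _,im=snap('wrist','w9.png'); json.dump({k:np.array(s[k]).tolist() for k in s},open('s9.json','w'))"
```

```text
t 11.1 pos [ 0.4763 -0.2245  0.187 ] ledge [-106.8   34.1] yaw 55.35 zax [ 9.0e-04  4.7e-03 -1.0e+00] F [-0.23  0.28 -0.12] w 0.348
```

View pics/w9.png

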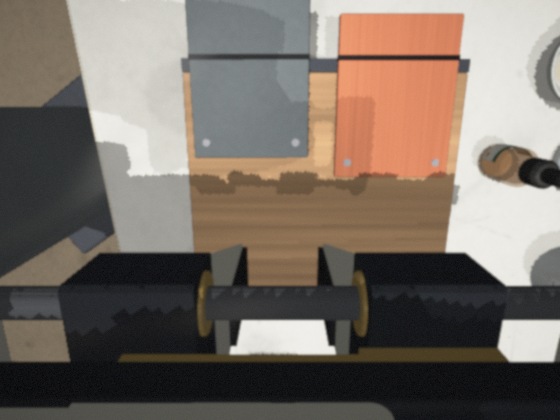

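Both plates look straight, with lines at row ~57 and the brink at row ~60. One last measurement before handing in.

```bash
python3 - <<'E'
from g import *
meas(json.load(open('s9.json')),'pics/w9.png',[('brink',(313,334),59,59,-1,.045),('brinkR',(463,468),59,59,-1,.045),('gl_top',(195,304),54,54,-1,.051),('gl_bot',(195,304),60,60,1,.051),('cl_top',(344,456),54,54,-1,.051),('cl_bot',(344,456),60,60,1,.051)])
E
```

```text
brink 10 [[313.0, 57.4], [334.0, 58.1]] [[0.3, 10.2], [-0.1, -5.6]] -36.39
brinkR 3 [[463.0, 58.6], [468.0, 58.6]] [[-0.2, -103.1], [-0.2, -106.9]] -34.63
gl_top 55 [[195.0, 53.7], [304.0, 53.6]] [[2.1, 97.9], [2.3, 17.4]] -34.61
gl_bot 55 [[195.0, 59.2], [304.0, 58.6]] [[-1.8, 98.1], [-1.2, 17.3]] -34.36
cl_top 56 [[344.0, 54.8], [456.0, 54.8]] [[1.5, -12.2], [1.7, -94.9]] -34.63
cl_bot 56 [[344.0, 59.5], [456.0, 59.5]] [[-1.7, -12.3], [-1.6, -95.3]] -34.67
```

```bash
python3 -c "
from cell import *
print(sign_off())"
```

```text
the job is handed in; nothing more can be done
None
```

I pushed both plates with the part-open fingertips, copper first and then grey, until each black line lay over the steel-edged brink. Then I backed the gripper off, raised it and handed the job in at about 11 s on the robot's clock.

- **Line position:** in the last wrist picture the copper line's centre was at 0.0 mm and the grey's at about +0.35 mm. The brink itself measured between −0.2 and +0.3 mm on the same scale. These figures rest on the camera calibration, which is good to about 2 mm.
- **Straightness:** both plates were within about 0.3° of the ledge's direction. Grey had started about 4.4° askew.
- **Forces:** the force readings I took, all at rest between moves, were under about 1.5 N. I did not read forces during the pushes.
- **Other objects:** the gripper came nowhere near them, and those in the wrist views looked unmoved. I took no final scene or side picture to check the rest.

Two early move calls were refused because their rows had no grip value. They moved nothing, and I sent them again with it. A helper that projects points back into the picture gave nonsense numbers, so I did not use it.

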